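# Steady the rocking bench scale and check it with a weight

### The job

The bench scale rocks: its one adjustable foot, the front-left one with the knurled knob on top, is screwed up short and hangs clear of the bench. Turn the knob until the scale stands firm on all four feet, no longer rocking and not screwed so far that other feet lift, and let go of it; then gently stand the middle-sized of the three brass check weights upright in the middle of the pan. Do not shove the scale about, and leave the other weights and the other things on the bench where they are.

Things in the scene. Friction and masses are not known exactly. Their poses are not given: they have to be found in the camera images.
- scale: bench scale, 3.7 kg, loose: grey housing 205 x 190 mm, 50 mm high, low indicator box at its front (-x), round steel pan 200 mm across, 75 mm high, four arms to feet at (+-127, +-127) mm. Origin at bench height under the pan's middle, x to its back (away from the robot), y left, z up. At first it stands on the three fixed feet; 2 N on the adjustable corner tips it that way.
- knob_grip (a point): middle of the adjustable foot's black knurled knob, on its axis, 13 mm above its underside. Round knob, 45 mm in diameter, 24 mm high, on an upright 14 mm spindle in the arm at (-127, 127) mm of the scale. It sinks as it is screwed down: this point is 75 mm above the bench when the foot is right, 3 to 6 mm higher at the start. Within 75 mm around it nothing is higher than 51 mm.
- foot_screw (a joint): turn of the adjustable foot, rad, 0 to 9; stays where it is left (friction 0.07 N m). Grows clockwise seen from above; each turn clockwise lowers the pad by 8 mm (1.27 mm/rad). Its pad is level with the other three at about 5.1. The rubber gives a little, so all four feet bear from about 4.3 to 6.0: below, this foot is off the bench; above, a neighbour lifts. Starts at 0.4 to 2.6.
- pad_short: the rubber pad of the adjustable foot, 32 mm in diameter, 11 mm high; origin at the middle of its underside. At the start 2 to 5 mm above the bench.
- pad_front_right: the rubber pad of the fixed foot at the scale's (-127, -127) mm, 32 mm in diameter; origin at the middle of its underside
- pad_back_left: the rubber pad of the fixed foot at the scale's (127, 127) mm, 32 mm in diameter; origin at the middle of its underside
- pad_back_right: the rubber pad of the fixed foot at the scale's (127, -127) mm, 32 mm in diameter; origin at the middle of its underside
- pan_centre (a point): middle of the flat top of the scale's pan, 75 mm above the bench
- weight_middle_centre (a point): the middle-sized brass check weight, 500 g, standing upright: cylinder 38 mm in diameter and 45 mm high, a neck, and a round head 25 mm in diameter; 68 mm high in all. This point is on its axis, 34 mm above its underside; z up along the axis.
- weight_middle: the same middle-sized weight; origin at the middle of its underside
- weight_small: the small brass check weight, 200 g, 28 mm in diameter, 50 mm high, same shape; origin at the middle of its underside. Leave it.
- weight_large: the large brass check weight, 950 g, 50 mm in diameter, 88 mm high, same shape; origin at the middle of its underside. Leave it. The three stand in a row to the right of the scale, about 100 mm apart, in any order.
- table: the bench; its top is at height 0
- loaf_tin: black loaf tin with a loaf, 200 x 100 mm, 110 mm high; origin at the middle of its underside. Leave it.
- dough_scraper: steel dough scraper with wooden handle, lying flat, 120 x 150 mm, 24 mm high. Leave it.
- pastry_brush: pastry brush with blue handle, 220 mm, lying flat. Leave it.
- roll: small round bread, 96 mm across, 60 mm high; origin at the middle of its underside. Leave it.
- measure_cup: aluminium measuring cup with a handle, 72 mm in diameter, 100 mm high; origin at the middle of its underside. Leave it.
Things that resemble listed ones, but are neither listed nor needed, are in the scene too. What is shaped like the weight_middle but blue, green or red is not meant.

How it is judged:
On the way, in this order (a step that is already met when the one before it is completed fails the run):
1. the scale stands firm on all four feet by itself, the robot off it (each foot bears at least 1 N) (contact force between each of pad_short, pad_front_right, pad_back_left, pad_back_right and table above 1 N and contact force between each of the arm, the fingers and scale below 0.1 N), for 0.4 s.
2. the middle-sized weight stands upright on the pan, its axis within 30 mm of the pan's centre (horizontal distance between weight_middle_centre and pan_centre below 0.03 m and angle between weight_middle_centre's own z axis and vertical below 0.1 rad and contact force between weight_middle and scale above 3 N), for 0.2 s.
At the end, for the whole second after the job is handed in: All four feet of the scale press on the bench with at least 1 N each and the scale is level within 1 degree; the middle-sized weight stands upright (within 6 degrees) on the pan, within 30 mm of its centre, let go and at rest; the robot touches neither (all of step 1 and all of step 2 and contact force between the fingers and weight_middle below 0.1 N and angle between scale's own z axis and vertical below 0.02 rad and linear speed of each of weight_middle, scale below 0.02 m/s).
It fails at once if the scale is shoved more than 25 mm or tipped more than 3.5 degrees (distance of scale from where it was at the start of the episode above 0.025 m or angle between scale's own z axis and vertical above 0.06 rad).
It fails at once if the weight is dropped or rammed on the scale (over 45 N) (contact force between weight_middle and scale above 45 N).
It fails at once if another weight is moved more than 20 mm (distance of any of weight_small, weight_large from where it was at the start of the episode above 0.02 m).
It fails at once if another thing on the bench is moved more than 25 mm (distance of any of loaf_tin, dough_scraper, pastry_brush, roll, measure_cup from where it was at the start of the episode above 0.025 m).
It also fails if it takes over 72 s, if anything falls off the work surface, if the arm or the gripper's body presses on something with over 40 N, if the wrist force passes 120 N, or if a joint passes its speed limit or range.

### The arm

A 6-joint arm with a two-finger parallel gripper is mounted at the origin on the work surface. World frame = base frame: x ahead of the robot, y to its left, z up, the work surface at z = 0. Lengths are in m, angles in rad, forces in N, time in s.
With the tool pointing down it reaches from about 0.35 to 0.925 m from the base axis. Payload 6.4 kg.
Tool frame: the origin (TCP) lies on the centre line of the jaws, within the pads' length; the fingertips stand 11 mm ahead of it and the grasp point (between the pads) lies 8 mm behind it (robot.tip_extent is the y of the fingertips in the tool frame, in m); y points along the fingers, x is the direction in which the jaws open and shut, and the axes are right-handed (so a half turn about y gives the same grasp; the last joint's range is limited). The gripper opens to 94 mm and grips with 3 to 60 N. Pads are 16 mm wide; open, the fingers measure 119 mm over their backs; the gripper's body (75 mm by 177 mm) begins 78 mm behind the grasp point.
Start: joints at [0.953, 0.245, 1.558, -0, 1.339, -0.174], TCP at [0.279, 0.587, 0.216] pointing down, gripper open.
Joint ranges: [-3.13, 3.13], [-1.02, 2.26], [0.13, 2.54], [-0.95, 4.09], [0.21, 2.88], [-2.74, 2.74]. Speed limits (rad/s): [2.57, 2.57, 3.14, 3.14, 3.14, 3.14].

### API

Orientations are given as a unit quaternion [x, y, z, w].
In Python, from plant import robot, get_image, camera_model, ticket gives the robot as it stands.
- The arm moves only by the tool carry_out, never from a script. Its argument "deltas" is a list that holds one entry, the list of rows, each a list of 5 numbers: the opening, from -1 (shut) to 1 (fully open), then the shift along the tool's x, y, z in units of 400 mm (1.0 is 400 mm), then the turn about the tool's y in units of pi/2 rad (1.0 is pi/2 rad). In form: [[[claw, tx, ty, tz, twist], ...]]. A call has exactly 5 rows; each row is the pose to reach, as a shift and turn from the pose commanded when the call began, along the tool's axes at that moment; what a row does not reach only later rows make up. A row lasts 1/8 s, in which the tool goes at most 62.5 mm and 10.7 degrees, less where a joint would pass 70% of its speed; a pose out of reach is approached as far as the arm can. A call with a number of a shift or a turn outside -1 to 1 is refused whole. A call with a gripper value outside its range is refused whole. The fingers move at their own pace and stop on an object; "squeeze" is the grip in N (left out, the last holds). Time passes only in rows, so rows that repeat a pose let the fingers close, or fill a call up. It gives the time, the measured TCP pose, the force and the opening at its end, in the units of the state.
- robot.sense(): the state, without advancing time (a new reading comes with each control period).
- get_image(name): name is "side" or "top"; returns the picture (480x640x3 uint8, red, green, blue); there is no depth.
- camera_model(name): a dict with "fx", "fy", "cx", "cy" (pixels), "k1" (the pictures are not rectified: a ray, as slopes to the right and down, at radius r is drawn at 1 + k1 r^2 times it, then the intrinsics apply), "world_from_camera" (4x4, takes a point from camera to world coordinates). Camera axes: x right, y up, looking along -z (the intrinsics and any distortion apply to the point x, -y, -z); pixel columns grow to the right and rows downward; lengths in m; the calibration is good to about 2 mm. A picture is of the moment at which its call begins. camera_model takes no time and is no camera call.
- ticket.sign_off(): hands the job in, once; it reports no verdict.
The state is a dict: "time_s": time; "joint_positions": joint angles; "joint_velocities": joint speeds; "joint_efforts": joint torques, N m; "tool_pos": TCP position; "orientation": TCP orientation; "force": force on the tool from outside, world axes, zero at the start; "ft_torque": the same for the moment, N m; "opening": finger opening in m.
Only numpy, scipy, OpenCV 4.12 (cv2) and the standard library are available. Lean on these libraries where they do the work, as an engineer would, in place of code of your own. Each camera call takes 0.05 s, during which the arm holds its last target.

## Working session

There is one attempt and no reset: what is moved stays moved. The work goes in short steps, Python scripts to look and compute and a tool call to move; the robot and the scene stay as the last step left them, time stands still between calls to the robot, and variables do not carry over. Pictures are saved under pics/ and viewed, and the job is handed in when it is done.

Besides the shell and the picture viewer there is one more tool, called after "Call:" as name(argument=value, ...) on one line, values as JSON. carry_out: Moves the arm, as the interface text tells. Its arguments: {"type":"object","properties":{"deltas":{"type":"array"},"squeeze":{"type":"number"}},"required":["deltas"]}

```bash
mkdir -p pics; ls; python3 - <<'E'
from plant import robot,get_image,camera_model
import cv2
for n in("side","top"):
    cv2.imwrite(f"pics/{n}0.png",get_image(n)[:,:,::-1]); print(n,camera_model(n))
print(robot.sense(), robot.tip_extent)
E
```

```text
pics
side {'fx': 521.4652551926323, 'fy': 521.4652551926323, 'cx': 317.86166714570214, 'cy': 245.40137910885133, 'k1': -0.14326682447012337, 'world_from_camera': array([[ 0.86186819,  0.36118024, -0.35599446,  0.09675875],
       [-0.50707268,  0.62452024, -0.59401328, -0.72450885],
       [ 0.00777988,  0.69247621,  0.72139876,  0.9919132 ],
       [ 0.        ,  0.        ,  0.        ,  1.        ]])}
top {'fx': 601.927831214427, 'fy': 601.927831214427, 'cx': 320.03084440302626, 'cy': 240.12172619583586, 'k1': 0.00040002780966684264, 'world_from_camera': array([[-0.00223355,  0.98705797, -0.16034832,  0.27012158],
       [-0.99998566, -0.00298522, -0.00444703, -0.01625944],
       [-0.00486816,  0.16033609,  0.98705047,  1.82821131],
       [ 0.        ,  0.        ,  0.        ,  1.        ]])}
{'time_s': 0.1, 'joint_positions': array([ 9.52874730e-01,  2.45704941e-01,  1.55882775e+00, -1.08605523e-05,
        1.33867369e+00, -1.74099245e-01]), 'joint_velocities': array([ 0.00111138, -0.0032652 , -0.00192359,  0.00030219, -0.00080411,
       -0.00157869]), 'joint_efforts': array([ 1.06888938e-04, -4.16917133e+01, -3.15524769e+01,  6.87148352e-02,
        3.10242630e-02, -6.04575462e-05]), 'tool_pos': array([0.27881655, 0.58662406, 0.21551526]), 'orientation': array([ 0.59800584,  0.37716635, -0.37821916, -0.59756575]), 'force': array([-0.52353882,  0.02393424, -0.50330214]), 'ft_torque': array([-0.00513646,  0.0051165 ,  0.0662965 ]), 'opening': 0.0939845338157059} 0.011
```

View pics/side0.png

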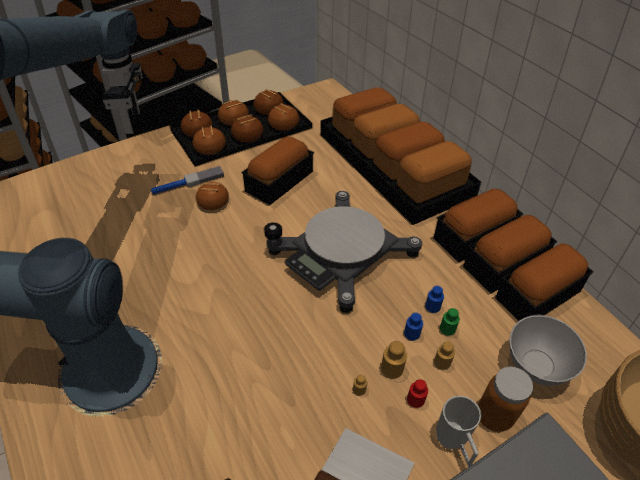

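View pics/top0.png

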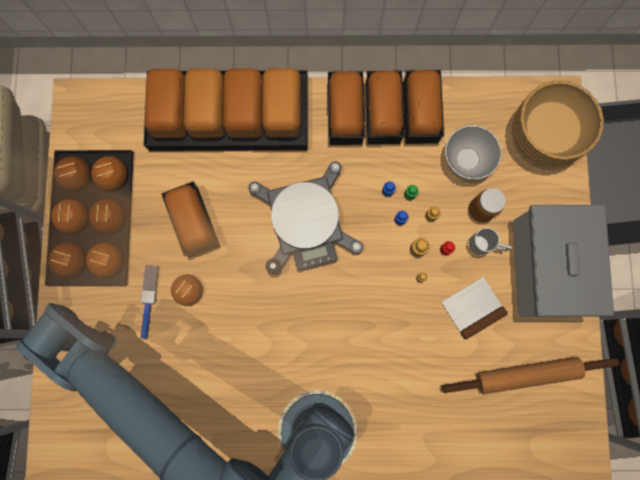

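Brass weights in the top picture are at about (421,246), (433,213) and (422,277). By size these are large, middle and small. Next I take enlarged crops.

```bash
python3 - <<'E'
import cv2,numpy as np
t=cv2.imread("pics/top0.png");s=cv2.imread("pics/side0.png")
f=lambda im,x,y,w,h,k:cv2.resize(im[y:y+h,x:x+w],None,fx=k,fy=k,interpolation=cv2.INTER_CUBIC)
cv2.imwrite("pics/c1.png",f(t,370,170,100,120,5)) 
cv2.imwrite("pics/c2.png",f(t,240,155,130,120,5))
cv2.imwrite("pics/c3.png",f(s,255,180,180,140,4))
cv2.imwrite("pics/c4.png",f(s,340,280,130,130,4.5))
E
```

```text
(no output)
```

View pics/c1.png

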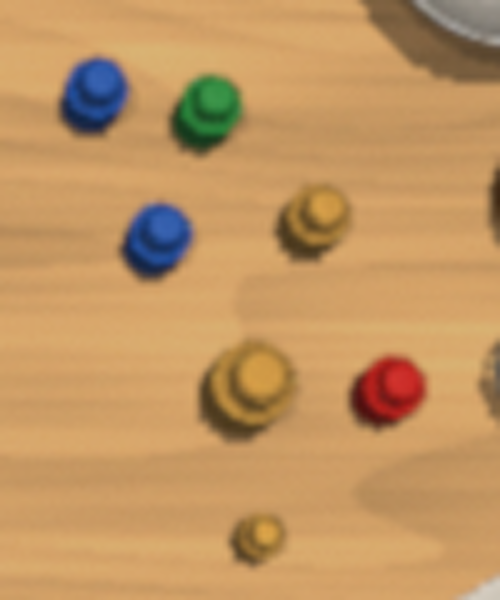

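View pics/c2.png

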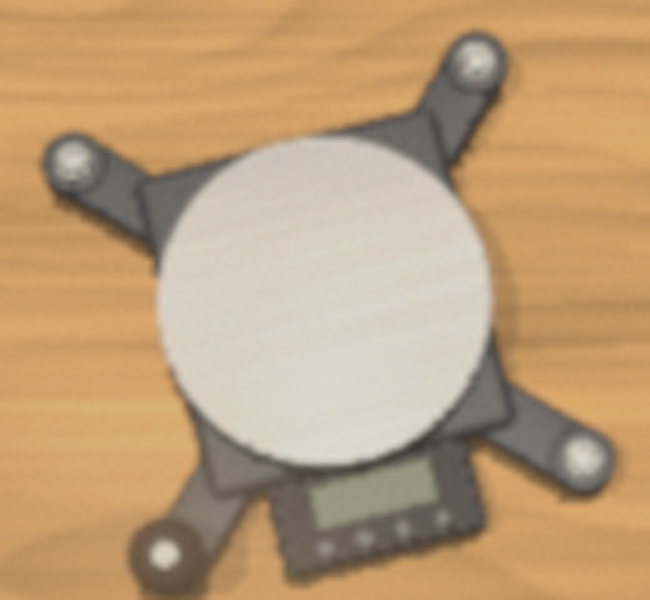

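View pics/c3.png

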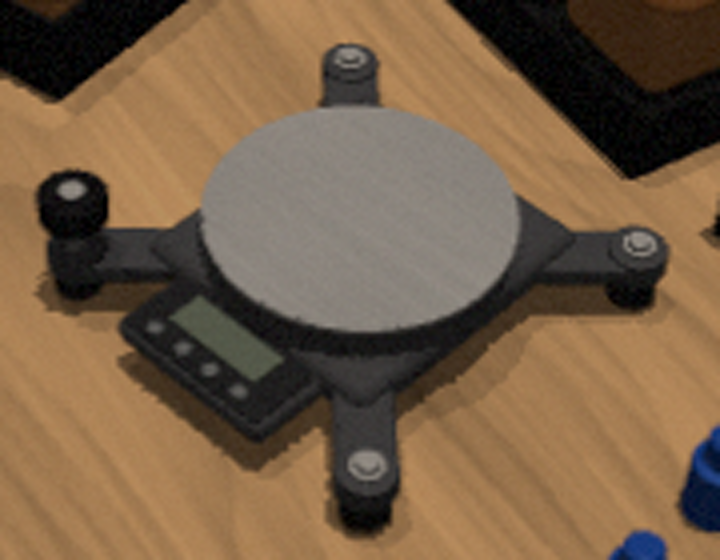

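View pics/c4.png

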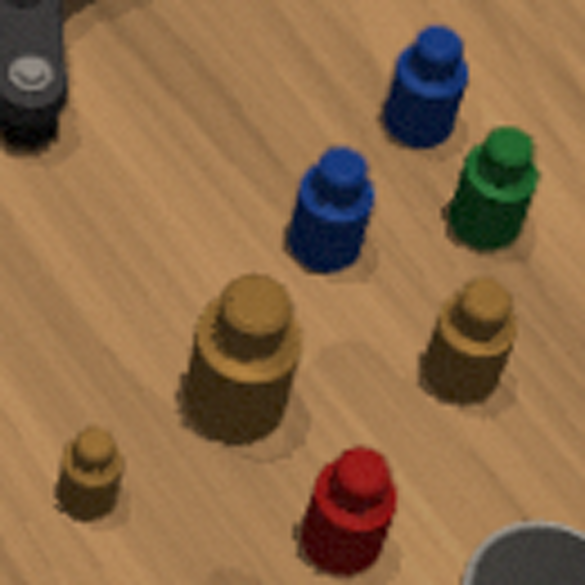

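The crops show the middle-sized brass weight at top crop (325,209), i.e. pixel (435,212). It is wider than the small one and narrower than the large one, and has the same size as the coloured decoys. The knob cap is at crop (165,555), which is (273,266), and the pan middle is at about (305,215).

```bash
cat > h.py <<'E'
import numpy as np,cv2
from scipy.spatial.transform import Rotation as R
from plant import robot,get_image,camera_model
def ray(n,u,v):
    m=camera_model(n);K=np.array([[m['fx'],0,m['cx']],[0,m['fy'],m['cy']],[0,0,1.]])
    p=cv2.undistortPoints(np.array([[[u,v]]],float),K,np.array([m['k1'],0,0,0.]))[0,0]
    T=m['world_from_camera'];return T[:3,3],T[:3,:3]@np.array([p[0],-p[1],-1.])
def at(n,u,v,z):
    o,d=ray(n,u,v);return o+d*(z-o[2])/d[2]
def tri(a,b):
    (o1,d1),(o2,d2)=ray("top",*a),ray("side",*b)
    s=np.linalg.lstsq(np.c_[d1,-d2],o2-o1,rcond=None)[0]
    p,q=o1+s[0]*d1,o2+s[1]*d2;return (p+q)/2,np.linalg.norm(p-q)
def proj(n,P):
    m=camera_model(n);T=np.linalg.inv(m['world_from_camera']);c=T[:3,:3]@P+T[:3,3]
    x,y=c[0]/-c[2],-c[1]/-c[2];k=1+m['k1']*(x*x+y*y)
    return np.array([m['cx']+m['fx']*x*k,m['cy']+m['fy']*y*k])
def delta(target,yaw=None):
    s=robot.sense();r=R.from_quat(s['orientation'])
    return r.inv().apply(np.array(target)-s['tool_pos'])/.4
E
python3 - <<'E'
from h import *
np.set_printoptions(precision=4,suppress=True)
c=lambda x,y,k,ox,oy:((x+.5)/k-.5+ox,(y+.5)/k-.5+oy)
print("knob top",at("top",*c(165,555,5,240,155),.090),tri(c(165,555,5,240,155),c(72,189,4,255,180)))
print("pan",at("top",*c(324,302,5,240,155),.075),at("side",*c(361,219,4,255,180),.075))
print("mid",at("top",*c(325,209,5,370,170),.068),at("side",*c(487,297,4.5,340,280),.068))
print("lar",at("top",*c(262,374,5,370,170),.088),at("side",*c(258,293,4.5,340,280),.088))
print("sml",at("top",*c(265,533,5,370,170),.050),at("side",*c(95,440,4.5,340,280),.050))
for n,a in(("FR",(583,457)),("BR",(477,62)),("BL",(73,162))): print(n,at("top",*c(*a,5,240,155),.04))
for n,a in(("red",(401,380)),("green",(215,97)),("blue2",(165,227)),("blue1",(101,85))): print(n,at("top",*c(*a,5,370,170),.068))
r=R.from_quat(robot.sense()['orientation']);print(r.as_matrix())
E
```

```text
knob top [0.4779 0.1296 0.09  ] (array([0.4776, 0.1298, 0.0894]), np.float64(0.0008099615778737578))
pan [0.6307 0.0379 0.075 ] [0.6268 0.0296 0.075 ]
mid [ 0.6418 -0.3503  0.068 ] [ 0.6412 -0.3526  0.068 ]
lar [ 0.5393 -0.3065  0.088 ] [ 0.5401 -0.3045  0.088 ]
sml [ 0.4498 -0.3118  0.05  ] [ 0.4484 -0.3131  0.05  ]
FR [ 0.5424 -0.1168  0.04  ]
BR [ 0.7879 -0.0547  0.04  ]
BL [0.7257 0.1926 0.04  ]
red [ 0.5385 -0.3918  0.068 ]
green [ 0.7107 -0.2865  0.068 ]
blue2 [ 0.6312 -0.2546  0.068 ]
blue1 [ 0.7183 -0.2183  0.068 ]
[[ 0.4294 -0.0009 -0.9031]
 [ 0.9031 -0.0013  0.4294]
 [-0.0016 -1.      0.0003]]
```

```bash
python3 - <<'E'
from h import *
print(delta([.478,.130,.16]))
E
```

```text
[-0.81692226  0.13983522 -0.93993012]
```

Call:
carry_out(deltas=[[[1, -0.13, 0, -0.15, 0.11], [1, -0.25, 0, -0.29, 0.22], [1, -0.37, 0, -0.43, 0.33], [1, -0.49, 0, -0.565, 0.44], [1, -0.6, 0, -0.69, 0.55]]], squeeze=15)

```text
time_s: 0.72
tool_pos: [0.4045, 0.2988, 0.2162]
orientation: [0.701, 0.091, -0.091, -0.701]
force: [0.9, 0.8, -0.9]
opening: 0.0937
```

```bash
python3 - <<'E'
from h import *
s=robot.sense();print(s['time_s'],s['tool_pos'],s['joint_positions'],delta([.478,.130,.12]))
E
```

```text
0.725 [0.40449113 0.29880096 0.21619193] [ 4.10446259e-01 -1.05597088e-01  1.92801964e+00 -6.16377135e-05
  1.31930273e+00  1.52734591e-01] [ 0.07017049  0.24050728 -0.45488586]
```

Call:
carry_out(deltas=[[[1, 0.02, 0, -0.13, 0.1], [1, 0.04, 0.05, -0.27, 0.2], [1, 0.06, 0.15, -0.4, 0.2], [1, 0.07, 0.24, -0.455, 0.2], [1, 0.07, 0.24, -0.455, 0.2]]])

```text
time_s: 1.35
tool_pos: [0.4765, 0.1309, 0.1173]
orientation: [0.707, -0.022, 0.017, -0.707]
force: [-1.3, 0.6, 0.4]
opening: 0.094
```

```bash
python3 - <<'E'
from h import *
s=robot.sense();print(s['time_s'],s['tool_pos'],s['joint_positions'],delta([.478,.130,.071]),s['force'],s['ft_torque'])
t=get_image("top");q=get_image("side")
f=lambda im,x,y,w,h,k:cv2.resize(im[y:y+h,x:x+w,::-1],None,fx=k,fy=k,interpolation=cv2.INTER_CUBIC)
cv2.imwrite("pics/d.png",np.hstack([f(t,220,210,100,120,4),f(q,220,160,100,120,4)]))
E
```

```text
1.35 [0.47646505 0.13085966 0.11728127] [ 3.80984411e-02 -8.64615227e-04  2.02160407e+00  6.79560241e-05
  1.12802870e+00  9.22764064e-02] [ 0.00477542  0.11567312 -0.00186865] [-1.27679891  0.57812259  0.43110485] [-0.03734568  0.08257292  0.0113721 ]
```

View pics/d.png

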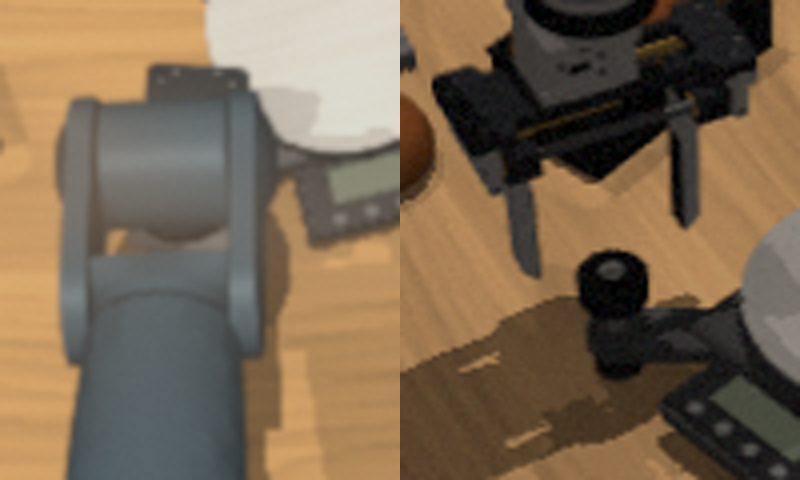

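The side crop shows the knob below and midway between the open fingers. I go down and close lightly.

Call:
carry_out(deltas=[[[1, 0.003, 0.06, -0.002, 0], [1, 0.003, 0.115, -0.002, 0], [1, 0.003, 0.115, -0.002, 0], [-1, 0.003, 0.115, -0.002, 0], [-1, 0.003, 0.115, -0.002, 0]]], squeeze=15)

```text
time_s: 2.08
tool_pos: [0.4808, 0.1318, 0.0761]
orientation: [-0.707, 0.017, -0.019, 0.707]
force: [0.3, -0.7, 0.6]
opening: 0.0773
```

Call:
carry_out(deltas=[[[-1, 0, 0, 0, 0], [-1, 0, 0, 0, 0], [-1, 0, 0, 0, 0], [-1, 0, 0, 0, 0], [-1, 0, 0, 0, 0]]])

```text
time_s: 2.7
tool_pos: [0.4777, 0.1316, 0.0738]
orientation: [0.707, -0.02, 0.016, -0.707]
force: [-6.7, 0.9, 4.6]
opening: 0.045
```

```bash
cat > st.py <<'E'
from h import *
np.set_printoptions(precision=4,suppress=True)
s=robot.sense();m=R.from_quat(s['orientation']).as_matrix()
print(round(s['time_s'],2),s['tool_pos'],'yaw',round(np.arctan2(m[1,0],m[0,0]),4),'j',s['joint_positions'],'F',s['force'],'T',s['ft_torque'],'open',s['opening'])
E
python3 st.py
```

```text
2.7 [0.4777 0.1316 0.0738] yaw -0.0512 j [0.0393 0.0721 2.0389 0.0004 1.0363 0.0902] F [-6.7383  0.858   4.5965] T [ 0.0147  1.119  -0.0521] open 0.0450396534551225
```

Call:
carry_out(deltas=[[[-1, -0.003, -0.001, 0, -0.08], [-1, -0.003, -0.001, 0, -0.16], [-1, -0.003, -0.002, 0, -0.24], [-1, -0.003, -0.002, 0, -0.32], [-1, -0.003, -0.002, 0, -0.4]]], squeeze=20)

```text
time_s: 3.32
tool_pos: [0.4757, 0.1312, 0.0744]
orientation: [-0.677, -0.2, 0.205, 0.678]
force: [-8.3, -1.3, 5.1]
opening: 0.0447
```

```bash
python3 st.py
```

```text
3.33 [0.4757 0.1312 0.0744] yaw 0.5815 j [ 0.0392  0.068   2.0421 -0.0007  1.0394 -0.5418] F [-8.286  -1.3495  5.0709] T [-0.5061  1.6442 -0.1011] open 0.04465653426191528
```

Call:
carry_out(deltas=[[[-1, -0.003, -0.006, 0.002, -0.07], [-1, -0.003, -0.006, 0.002, -0.14], [-1, -0.003, -0.006, 0.002, -0.2], [-1, -0.003, -0.007, 0.002, -0.27], [-1, -0.003, -0.007, 0.002, -0.34]]])

```text
time_s: 3.95
tool_pos: [0.4729, 0.1308, 0.0759]
orientation: [-0.599, -0.37, 0.377, 0.602]
force: [-7.9, -5.4, 0.3]
opening: 0.0446
```

```bash
python3 st.py
```

```text
3.95 [0.4729 0.1308 0.0759] yaw 1.1135 j [ 0.0389  0.0608  2.0464 -0.0011  1.0455 -1.074 ] F [-7.859  -5.3642  0.3338] T [-0.9475  1.4198 -0.5065] open 0.04462260608659441
```

Call:
carry_out(deltas=[[[-1, -0.003, 0, 0, -0.02], [-1, -0.003, 0, 0, -0.04], [-1, -0.003, 0, 0, -0.06], [-1, -0.003, 0, 0, -0.06], [-1, -0.003, 0, 0, -0.06]]])

```text
time_s: 4.58
tool_pos: [0.4736, 0.1299, 0.0762]
orientation: [-0.581, -0.398, 0.403, 0.584]
force: [-5.1, -3.1, -0.0]
opening: 0.0447
```

```bash
python3 st.py; python3 - <<'E'
from h import *
t=get_image("top");q=get_image("side")
f=lambda im,x,y,w,h,k:cv2.resize(im[y:y+h,x:x+w,::-1],None,fx=k,fy=k,interpolation=cv2.INTER_CUBIC)
cv2.imwrite("pics/e.png",f(q,240,170,200,150,4));cv2.imwrite("pics/e2.png",f(t,220,140,160,150,4))
E
```

```text
4.58 [0.4736 0.1299 0.0762] yaw 1.2044 j [ 0.0367  0.0592  2.0475 -0.0008  1.0425 -1.1673] F [-5.1496 -3.0624 -0.0204] T [-0.3728  0.9168 -0.4238] open 0.04465146188706996
```

View pics/e.png

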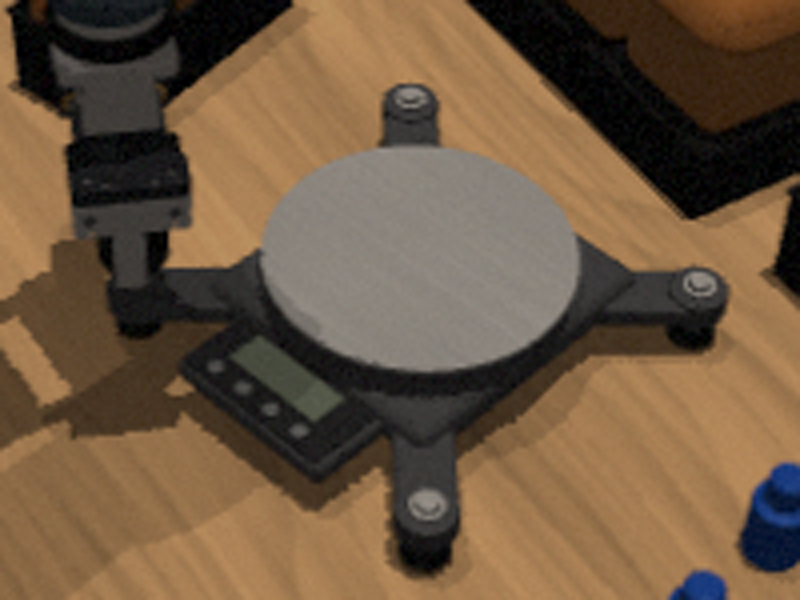

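View pics/e2.png

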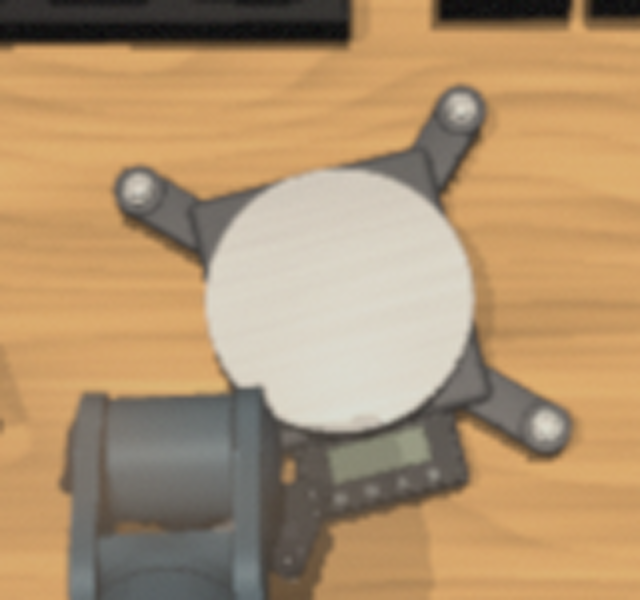

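Torque saturated at about −0.4 to −0.5 N m, so the screw is at its 0 stop. The scale's other corners haven't moved (back-right still at about (335,167)). I let go and regrip with the wrist wound back, so that the full 5.1 rad goes in one grip.

Call:
carry_out(deltas=[[[0.2, 0, 0, 0, 0], [0.2, 0, 0, 0, 0], [0.2, 0, 0, 0, -0.1], [0.2, 0, 0, 0, -0.2], [0.2, 0, 0, 0, -0.3]]])

```text
time_s: 5.3
tool_pos: [0.4772, 0.1305, 0.0785]
orientation: [0.472, 0.527, -0.527, -0.471]
force: [0.2, 0.6, -0.8]
opening: 0.0563
```

```bash
python3 st.py; python3 - <<'E'
from h import *
q=get_image("side")
f=lambda im,x,y,w,h,k:cv2.resize(im[y:y+h,x:x+w,::-1],None,fx=k,fy=k,interpolation=cv2.INTER_CUBIC)
cv2.imwrite("pics/f.png",f(q,240,190,80,80,8))
E
```

```text
5.3 [0.4772 0.1305 0.0785] yaw 1.6821 j [ 0.0373  0.0581  2.0435  0.0001  1.0386 -1.6449] F [ 0.1561  0.5826 -0.7543] T [-0.0048  0.0391  0.0117] open 0.05628384904034989
```

View pics/f.png

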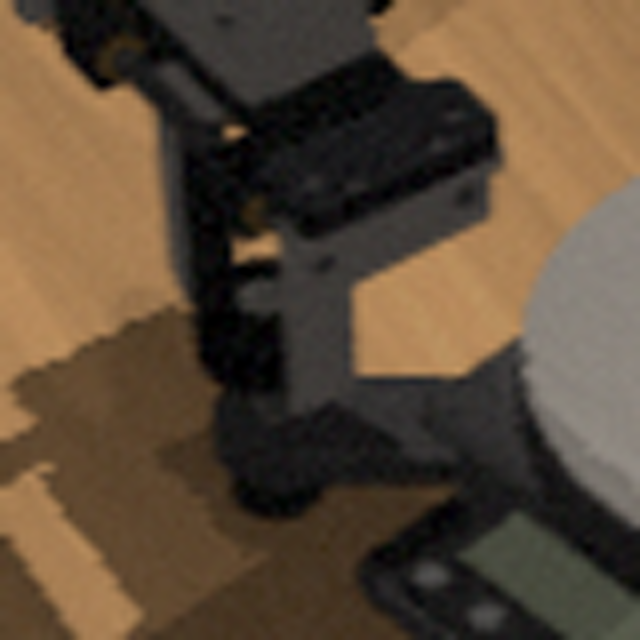

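Call:
carry_out(deltas=[[[-1, 0, 0, 0, -0.3], [-1, 0, 0, 0, -0.3], [-1, 0, 0, 0, -0.3], [-1, 0, 0, 0, -0.3], [-1, 0, 0, 0, -0.3]]], squeeze=8)

```text
time_s: 5.98
tool_pos: [0.4773, 0.1292, 0.0783]
orientation: [-0.338, -0.621, 0.622, 0.337]
force: [0.5, -5.0, -1.9]
opening: 0.0451
```

```bash
python3 st.py
```

```text
5.97 [0.4773 0.1292 0.0783] yaw 2.1463 j [ 0.0361  0.0583  2.0438 -0.0033  1.0384 -2.1086] F [ 0.4989 -5.0196 -1.8952] T [-0.965  -0.0899 -0.0019] open 0.04508890005279093
```

Call:
carry_out(deltas=[[[0.2, 0, 0, 0, 0], [0.2, 0, 0, 0, 0], [0.2, -0.004, 0.01, 0.001, -0.1], [0.2, -0.004, 0.01, 0.001, -0.2], [0.2, -0.004, 0.01, 0.001, -0.28]]])

```text
time_s: 6.6
tool_pos: [0.4772, 0.1291, 0.0741]
orientation: [0.192, 0.681, -0.68, -0.192]
force: [-0.4, -0.0, 0.2]
opening: 0.056
```

Call:
carry_out(deltas=[[[0.2, 0, 0, 0, 0], [-1, 0, 0, 0, 0], [-1, 0, 0, 0, 0], [-1, 0, 0, 0, 0], [-1, 0, 0, 0, 0]]], squeeze=25)

```text
time_s: 7.22
tool_pos: [0.4773, 0.1288, 0.0741]
orientation: [0.194, 0.68, -0.68, -0.193]
force: [0.4, 0.1, -0.6]
opening: 0.0446
```

```bash
python3 st.py
```

```text
7.22 [0.4773 0.1288 0.0741] yaw 2.5874 j [ 0.0338  0.0655  2.0453  0.0001  1.0304 -2.5536] F [ 0.4179  0.0747 -0.5512] T [ 0.0476 -0.0513 -0.0375] open 0.04463526304161232
```

Well centred now, with nearly zero force. Next a small counter-clockwise nudge to confirm the stop.

Call:
carry_out(deltas=[[[-1, 0, 0, 0, -0.02], [-1, 0, 0, 0, -0.04], [-1, 0, 0, 0, -0.06], [-1, 0, 0, 0, -0.06], [-1, 0, 0, 0, -0.06]]])

```text
time_s: 7.85
tool_pos: [0.478, 0.1299, 0.0744]
orientation: [0.162, 0.69, -0.687, -0.16]
force: [3.1, 4.6, -2.0]
opening: 0.0445
```

```bash
python3 st.py
```

```text
7.85 [0.478  0.1299 0.0744] yaw 2.6823 j [ 0.0347  0.0655  2.0446  0.0029  1.0291 -2.6491] F [ 3.1057  4.5513 -1.9599] T [ 1.1859 -0.601  -0.5406] open 0.04448394666551663
```

Call:
carry_out(deltas=[[[-1, 0, 0.0006, 0, 0.11], [-1, 0, 0.0011, 0, 0.22], [-1, 0, 0.0017, 0, 0.33], [-1, 0, 0.0022, 0, 0.44], [-1, 0, 0.0028, 0, 0.55]]])

```text
time_s: 8.48
tool_pos: [0.4787, 0.1292, 0.0735]
orientation: [0.436, 0.558, -0.556, -0.434]
force: [5.8, 2.0, -2.3]
opening: 0.0447
```

```bash
python3 st.py
```

```text
8.47 [0.4787 0.1292 0.0735] yaw 1.8153 j [ 0.0344  0.0676  2.0446  0.0004  1.0252 -1.7811] F [ 5.8342  1.9917 -2.2698] T [ 0.6455 -1.0285  0.1342] open 0.044727595649230185
```

Call:
carry_out(deltas=[[[-1, 0, 0.0015, 0, 0.11], [-1, 0, 0.0021, 0, 0.22], [-1, 0, 0.0027, 0, 0.33], [-1, 0, 0.0032, 0, 0.44], [-1, 0, 0.0038, 0, 0.55]]])

```text
time_s: 9.1
tool_pos: [0.4786, 0.1284, 0.072]
orientation: [0.63, 0.325, -0.323, -0.627]
force: [3.6, -0.7, -1.0]
opening: 0.0443
```

Call:
carry_out(deltas=[[[-1, 0, 0.0006, 0, 0.11], [-1, 0, 0.0011, 0, 0.22], [-1, 0, 0.0017, 0, 0.33], [-1, 0, 0.0022, 0, 0.44], [-1, 0, 0.0028, 0, 0.55]]])

```text
time_s: 9.72
tool_pos: [0.4777, 0.1279, 0.0707]
orientation: [0.707, 0.032, -0.031, -0.705]
force: [0.2, -2.7, 1.0]
opening: 0.0444
```

```bash
python3 st.py
```

```text
9.72 [0.4777 0.1279 0.0707] yaw 0.0884 j [ 0.0335  0.0718  2.0461 -0.0032  1.0225 -0.0532] F [ 0.1758 -2.6999  1.0308] T [-0.6132 -0.3257  0.0584] open 0.044387881541167754
```

Call:
carry_out(deltas=[[[-1, 0, 0.0004, 0, 0.11], [-1, 0, 0.001, 0, 0.22], [-1, 0, 0.0015, 0, 0.33], [-1, 0, 0.002, 0, 0.44], [-1, 0, 0.0025, 0, 0.55]]])

```text
time_s: 10.35
tool_pos: [0.4768, 0.1282, 0.0696]
orientation: [0.656, -0.267, 0.267, -0.654]
force: [-2.7, -2.3, 4.8]
opening: 0.0447
```

Call:
carry_out(deltas=[[[-1, 0, 0.0006, 0, 0.11], [-1, 0, 0.0011, 0, 0.22], [-1, 0, 0.0017, 0, 0.33], [-1, 0, 0.0022, 0, 0.44], [-1, 0, 0.0028, 0, 0.55]]])

```text
time_s: 10.98
tool_pos: [0.4765, 0.129, 0.069]
orientation: [-0.483, 0.517, -0.516, 0.482]
force: [-4.7, 1.0, 10.5]
opening: 0.0444
```

```bash
python3 st.py
```

```text
10.97 [0.4765 0.129  0.069 ] yaw -1.6397 j [ 0.0346  0.0746  2.0469 -0.0006  1.0226  1.6746] F [-4.7213  0.9692 10.4561] T [0.2344 1.0604 0.0713] open 0.04444075437624341
```

Call:
carry_out(deltas=[[[-1, 0, -0.001, 0, 0.11], [-1, 0, -0.001, 0, 0.22], [-1, 0, -0.001, 0, 0.33], [-1, 0, -0.001, 0, 0.45], [-1, 0, -0.001, 0, 0.565]]])

```text
time_s: 11.6
tool_pos: [0.4771, 0.1297, 0.0691]
orientation: [-0.213, 0.675, -0.674, 0.214]
force: [-0.3, 5.3, 1.9]
opening: 0.0447
```

```bash
python3 st.py
```

```text
11.6 [0.4771 0.1297 0.0691] yaw -2.5282 j [0.035  0.0746 2.0468 0.0015 1.0204 2.5624] F [-0.3396  5.3009  1.9296] T [0.9735 0.2364 0.1191] open 0.04472894017128043
```

Call:
carry_out(deltas=[[[-1, 0, 0, 0, 0], [0.3, 0, 0, 0, 0], [0.3, 0, 0, 0, 0], [0.4, 0, 0, 0, 0], [0.6, 0, 0, 0, 0]]])

```text
time_s: 12.22
tool_pos: [0.477, 0.1287, 0.0684]
orientation: [0.215, -0.674, 0.674, -0.215]
force: [-0.0, 0.1, 0.2]
opening: 0.0724
```

Call:
carry_out(deltas=[[[1, 0, -0.1, 0, 0], [1, 0, -0.2, 0, -0.1], [1, 0, -0.35, 0, -0.2], [1, 0, -0.35, 0, -0.3], [1, 0, -0.35, 0, -0.4]]])

```text
time_s: 12.85
tool_pos: [0.4776, 0.1288, 0.2096]
orientation: [0.413, -0.573, 0.574, -0.414]
force: [0.4, -0.0, -0.1]
opening: 0.094
```

```bash
python3 st.py; python3 - <<'E'
from h import *
t=get_image("top");q=get_image("side")
f=lambda im,x,y,w,h,k:cv2.resize(im[y:y+h,x:x+w,::-1],None,fx=k,fy=k,interpolation=cv2.INTER_CUBIC)
cv2.imwrite("pics/g.png",f(q,250,170,190,145,4));cv2.imwrite("pics/g2.png",f(t,220,140,160,150,4))
E
```

```text
12.85 [0.4776 0.1288 0.2096] yaw -1.8912 j [ 0.0338 -0.1218  1.955  -0.0002  1.3063  1.925 ] F [ 0.3595 -0.0114 -0.058 ] T [0.0197 0.1584 0.04  ] open 0.09399368519527641
```

View pics/g.png

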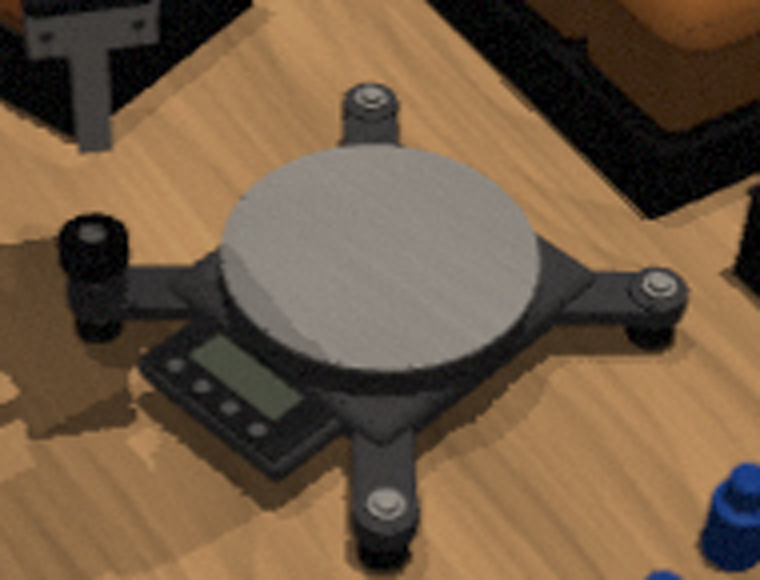

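View pics/g2.png

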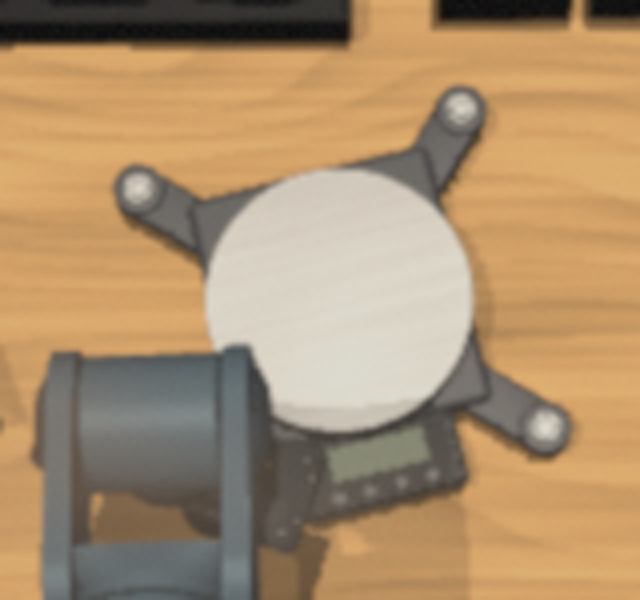

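```bash
python3 - <<'E'
from h import *
a=cv2.imread("pics/side0.png",0);im=get_image("side");cv2.imwrite("pics/side1.png",im[:,:,::-1]);b=cv2.cvtColor(im,cv2.COLOR_RGB2GRAY)
def sh(cx,cy,w,h):
    k=8
    A=cv2.resize(a[cy-h:cy+h,cx-w:cx+w],None,fx=k,fy=k,interpolation=cv2.INTER_CUBIC)
    B=cv2.resize(b[cy-h-5:cy+h+5,cx-w-5:cx+w+5],None,fx=k,fy=k,interpolation=cv2.INTER_CUBIC)
    r=cv2.matchTemplate(B,A,cv2.TM_CCOEFF_NORMED);_,v,_,l=cv2.minMaxLoc(r);return l[0]/k-5,l[1]/k-5,round(v,3)
print("knob",sh(273,228,8,5),"cap",sh(273,227,5,4),"FR",sh(346,296,7,6),"BR",sh(414,241,7,6),"BL",sh(342,195,7,6))
P=np.array([.4777,.129,.09]);print(proj("side",P),proj("side",P-[0,0,.004]))
for n,im_ in(("a",cv2.imread("pics/side0.png")),("b",im[:,:,::-1])): cv2.imwrite(f"pics/k{n}.png",cv2.resize(im_[210:270,255:295],None,fx=10,fy=10,interpolation=cv2.INTER_CUBIC))
A=cv2.imread("pics/ka.png");B=cv2.imread("pics/kb.png");cv2.imwrite("pics/k.png",np.clip(np.hstack([A,B]).astype(float)*1.8,0,255)[:600])
E
```

```text
knob (0.25, 1.25, 0.908) cap (0.125, 1.25, 0.941) FR (-0.25, -0.375, 0.983) BR (0.0, 0.125, 0.975) BL (0.125, -0.125, 0.975)
[272.96388703 226.84869621] [273.05016959 228.00255581][ WARN:0@6.653] global loadsave.cpp:1063 imwrite_ Unsupported depth image for selected encoder is fallbacked to CV_8U.
```

View pics/k.png

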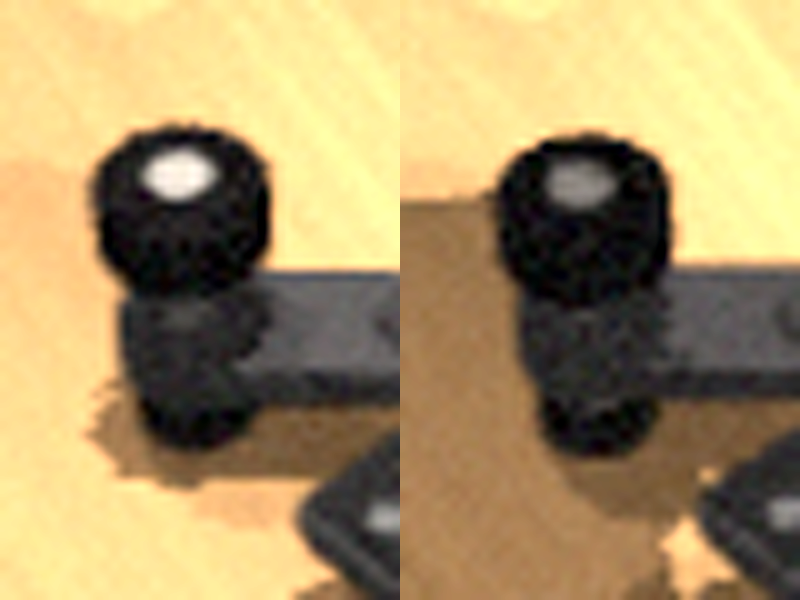

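The images show the knob sank about 1.25 px (about 4.3 mm), the scale has not shifted, and front-right is at most about 1 mm up, as expected from the rubber unloading. I check firmness by lightly pressing the front-right corner with closed fingers.

```bash
python3 - <<'E'
from h import *
p=at("top",356.3,246.5,.052);print(p,delta([p[0],p[1],.12]))
E
```

```text
[ 0.53906404 -0.11642582  0.052     ] [0.53015582 0.22117281 0.34449454]
```

Call:
carry_out(deltas=[[[-1, 0.11, 0, 0.07, 0], [-1, 0.22, 0, 0.14, 0], [-1, 0.33, 0.05, 0.21, 0], [-1, 0.43, 0.12, 0.28, 0], [-1, 0.53, 0.22, 0.345, 0]]], squeeze=25)

```text
time_s: 13.62
tool_pos: [0.5411, -0.1183, 0.1207]
orientation: [0.411, -0.574, 0.576, -0.412]
force: [0.7, -0.3, -0.2]
opening: 0.0476
```

Call:
carry_out(deltas=[[[-1, 0, 0.05, 0, 0], [-1, 0, 0.1, 0, 0], [-1, 0, 0.125, 0, 0], [-1, 0, 0.125, 0, 0], [-1, 0, 0.125, 0, 0]]])

```text
time_s: 14.25
tool_pos: [0.5407, -0.1163, 0.0715]
orientation: [0.412, -0.574, 0.575, -0.412]
force: [-0.4, 0.2, -0.0]
opening: 0.0005
```

```bash
python3 st.py
```

```text
14.25 [ 0.5407 -0.1163  0.0715] yaw -1.897 j [-0.4169  0.2002  1.8999 -0.      1.0399  1.4801] F [-0.4363  0.203  -0.0494] T [-0.0357  0.1493  0.0335] open 0.0005020755574927227
```

Tips are at about 60 mm and still free, so I step down.

Call:
carry_out(deltas=[[[-1, 0, 0.008, 0, 0], [-1, 0, 0.016, 0, 0], [-1, 0, 0.024, 0, 0], [-1, 0, 0.024, 0, 0], [-1, 0, 0.024, 0, 0]]])

```text
time_s: 14.88
tool_pos: [0.54, -0.1162, 0.061]
orientation: [-0.412, 0.575, -0.575, 0.412]
force: [-0.2, 0.8, 0.1]
opening: 0.0005
```

```bash
python3 st.py
```

```text
14.88 [ 0.54   -0.1162  0.061 ] yaw -1.8968 j [-0.4172  0.2167  1.9035 -0.      1.0214  1.4796] F [-0.2122  0.7907  0.1367] T [-0.0088  0.1147  0.0186] open 0.0004808518274282184
```

Call:
carry_out(deltas=[[[-1, 0, 0.004, 0, 0], [-1, 0, 0.008, 0, 0], [-1, 0, 0.012, 0, 0], [-1, 0, 0.012, 0, 0], [-1, 0, 0.012, 0, 0]]])

```text
time_s: 15.5
tool_pos: [0.54, -0.1162, 0.0562]
orientation: [0.412, -0.574, 0.575, -0.412]
force: [0.1, 0.9, 0.3]
opening: 0.0006
```

```bash
python3 st.py
```

```text
15.5 [ 0.54   -0.1162  0.0562] yaw -1.8968 j [-0.4172  0.2245  1.9047 -0.      1.0123  1.4796] F [0.0791 0.916  0.2842] T [0.0222 0.1404 0.0112] open 0.0005608918457003251
```

```bash
python3 - <<'E'
from h import *
print(tri((356.3,246.5),(346.4,295.9)))
E
```

```text
(array([ 0.53986138, -0.1166939 ,  0.04428474]), np.float64(0.0008030959872876025))
```

Call:
carry_out(deltas=[[[-1, 0, 0.004, 0, 0], [-1, 0, 0.008, 0, 0], [-1, 0, 0.01, 0, 0], [-1, 0, 0.01, 0, 0], [-1, 0, 0.01, 0, 0]]])

```text
time_s: 16.12
tool_pos: [0.5404, -0.1165, 0.0547]
orientation: [-0.413, 0.574, -0.574, 0.412]
force: [-7.0, 1.7, 17.1]
opening: 0.0006
```

```bash
python3 st.py
```

```text
16.12 [ 0.5404 -0.1165  0.0547] yaw -1.8963 j [-0.4171  0.2283  1.9035 -0.0007  1.0102  1.4796] F [-6.9721  1.6953 17.1011] T [ 0.4994  1.5964 -0.0057] open 0.0006418894465079273
```

Call:
carry_out(deltas=[[[-1, 0, -0.004, 0, 0], [-1, 0, -0.005, 0, 0], [-1, 0, -0.006, 0, 0], [-1, 0, -0.006, 0, 0], [-1, 0, -0.006, 0, 0]]])

```text
time_s: 16.75
tool_pos: [0.5403, -0.1163, 0.0552]
orientation: [0.412, -0.574, 0.575, -0.412]
force: [-2.2, 0.1, 5.6]
opening: 0.0006
```

```bash
python3 st.py
```

```text
16.75 [ 0.5403 -0.1163  0.0552] yaw -1.8967 j [-0.4172  0.2266  1.9045 -0.0001  1.0102  1.4796] F [-2.2123  0.1467  5.6275] T [ 0.1101  0.558  -0.0378] open 0.0006114946208572759
```

Firm: 5.6 → 17 N over only 0.5 mm, with contact at the resting height, so front-right isn't lifted. On to the weight.

Call:
carry_out(deltas=[[[-1, 0, -0.1, 0, 0], [-1, 0, -0.2, 0, 0.1], [-1, 0, -0.3, 0, 0.2], [0.3, 0, -0.32, 0, 0.31], [0.3, 0, -0.32, 0, 0.42]]])

```text
time_s: 17.38
tool_pos: [0.5406, -0.1164, 0.1836]
orientation: [0.201, -0.677, 0.678, -0.203]
force: [-0.3, -0.7, -0.3]
opening: 0.0172
```

```bash
python3 st.py; python3 - <<'E'
from h import *
print(delta([.6415,-.3515,.13]))
t=get_image("top");q=get_image("side")
f=lambda im,x,y,w,h,k:cv2.resize(im[y:y+h,x:x+w,::-1],None,fx=k,fy=k,interpolation=cv2.INTER_CUBIC)
cv2.imwrite("pics/i.png",np.hstack([f(t,380,180,80,120,5),f(q,345,280,80,120,5)]))
E
```

```text
17.38 [ 0.5406 -0.1164  0.1836] yaw -2.5622 j [-0.4172  0.0499  1.8378  0.0001  1.2513  2.145 ] F [-0.2831 -0.6656 -0.2921] T [0.0933 0.1604 0.0203] open 0.017161038922701058
[0.11096734 0.13508792 0.62951861]
```

View pics/i.png

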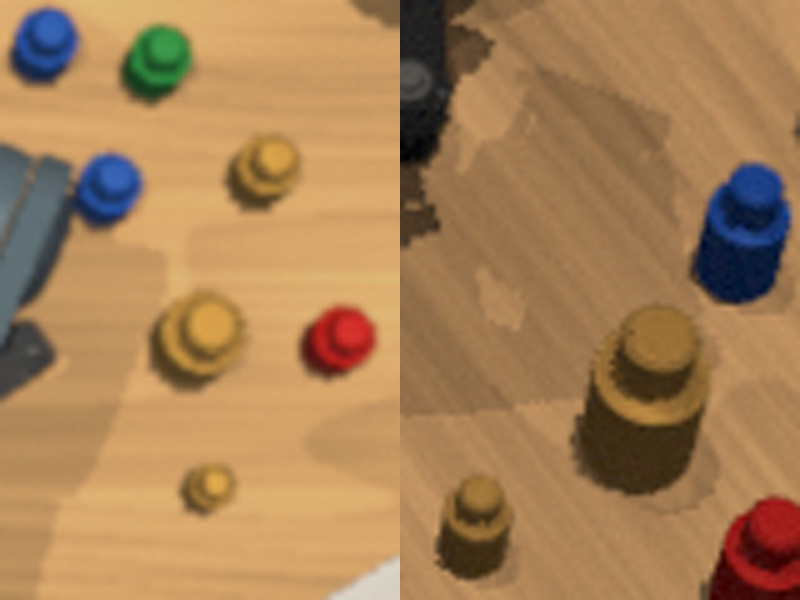

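The middle brass weight is at top crop (277,157), pixel (435,211), unmoved. I go above it.

Call:
carry_out(deltas=[[[0.3, 0.02, 0, 0.14, 0.1], [0.3, 0.045, 0, 0.28, 0.2], [0.3, 0.07, 0, 0.42, 0.22], [0.3, 0.095, 0.05, 0.55, 0.22], [0.3, 0.111, 0.13, 0.63, 0.22]]])

```text
time_s: 18.1
tool_pos: [0.6433, -0.3537, 0.1305]
orientation: [0.084, -0.701, 0.703, -0.086]
force: [-0.1, -0.1, 0.4]
opening: 0.0612
```

Call:
carry_out(deltas=[[[0.3, 0, 0, 0, 0], [0.3, 0, 0, 0, 0], [0.3, 0, 0, 0, 0], [0.3, 0, 0, 0, 0], [0.3, 0, 0, 0, 0]]])

```text
time_s: 18.73
tool_pos: [0.6424, -0.3504, 0.1315]
orientation: [0.084, -0.702, 0.702, -0.085]
force: [0.1, 0.2, 0.3]
opening: 0.0611
```

```bash
python3 st.py; python3 - <<'E'
from h import *
print(delta([.6415,-.3515,.024]))
q=get_image("side")
f=lambda im,x,y,w,h,k:cv2.resize(im[y:y+h,x:x+w,::-1],None,fx=k,fy=k,interpolation=cv2.INTER_CUBIC)
cv2.imwrite("pics/j.png",f(q,370,250,130,130,4.5))
E
```

```text
18.73 [ 0.6424 -0.3504  0.1315] yaw -2.9013 j [-0.6538  0.5047  1.3834  0.      1.2523  2.2475] F [0.05   0.2427 0.2925] T [ 0.1387  0.0759 -0.0643] open 0.06111915255315909
[0.00314967 0.26885829 0.00185267]
```

View pics/j.png

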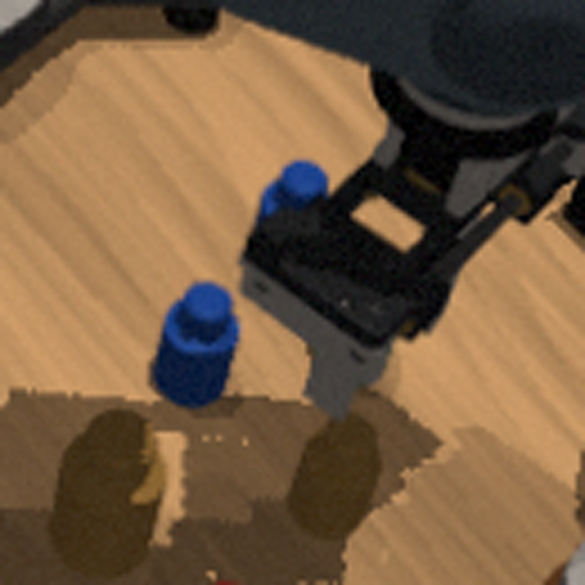

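Call:
carry_out(deltas=[[[0.3, 0.002, 0.08, 0.002, 0], [0.3, 0.002, 0.16, 0.002, 0], [0.3, 0.002, 0.24, 0.002, 0], [0.3, 0.002, 0.268, 0.002, 0], [0.3, 0.002, 0.268, 0.002, 0]]])

```text
time_s: 19.4
tool_pos: [0.6414, -0.3516, 0.023]
orientation: [-0.085, 0.702, -0.702, 0.084]
force: [0.3, -0.7, 0.5]
opening: 0.0611
```

```bash
python3 st.py
```

```text
19.4 [ 0.6414 -0.3516  0.023 ] yaw -2.902 j [-0.656   0.6323  1.4157 -0.      1.0945  2.246 ] F [ 0.2536 -0.6788  0.4723] T [ 0.1009  0.0706 -0.0328] open 0.06114413942829489
```

Call:
carry_out(deltas=[[[-1, 0, 0, 0, 0], [-1, 0, 0, 0, 0], [-1, 0, 0, 0, 0], [-1, 0, 0, 0, 0], [-1, 0, 0, 0, 0]]], squeeze=25)

```text
time_s: 20.02
tool_pos: [0.6422, -0.3522, 0.0247]
orientation: [0.084, -0.702, 0.702, -0.085]
force: [-1.0, -0.1, 5.3]
opening: 0.0378
```

Call:
carry_out(deltas=[[[-1, 0, -0.04, 0, 0], [-1, 0, -0.12, 0, 0], [-1, 0, -0.2, 0, 0], [-1, 0, -0.28, 0, 0], [-1, 0, -0.34, 0, 0]]])

```text
time_s: 20.65
tool_pos: [0.6412, -0.3515, 0.1602]
orientation: [-0.085, 0.702, -0.702, 0.084]
force: [0.5, -1.6, -4.6]
opening: 0.0376
```

```bash
python3 st.py; python3 - <<'E'
from h import *
print(delta([.632,.038,.15]))
q=get_image("side")
f=lambda im,x,y,w,h,k:cv2.resize(im[y:y+h,x:x+w,::-1],None,fx=k,fy=k,interpolation=cv2.INTER_CUBIC)
cv2.imwrite("pics/l.png",f(q,340,230,150,150,4))
E
```

```text
20.65 [ 0.6412 -0.3515  0.1602] yaw -2.9021 j [-0.656   0.4773  1.3666 -0.0001  1.2984  2.2461] F [ 0.5119 -1.6072 -4.5836] T [0.1324 0.0857 0.0225] open 0.037591088431533415
[-0.20865922  0.02588571 -0.95141011]
```

View pics/l.png

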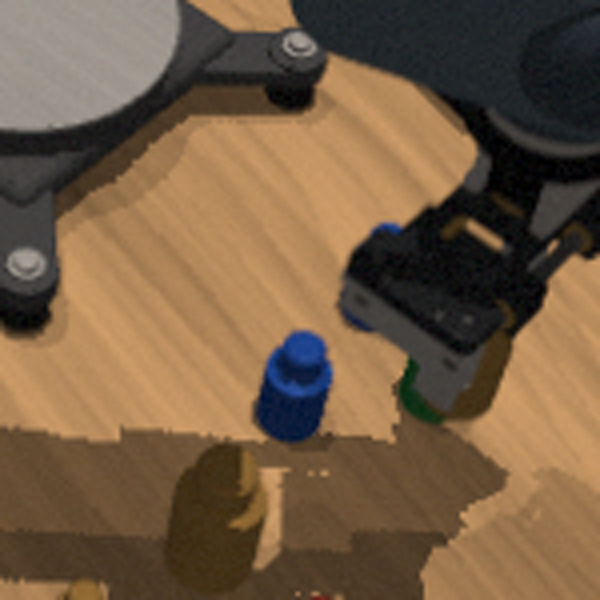

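The weight is held: 5 N more load, opening 37.6 mm. I carry it over the pan.

Call:
carry_out(deltas=[[[-1, -0.01, 0, -0.06, 0], [-1, -0.036, 0, -0.16, 0], [-1, -0.06, 0, -0.27, 0], [-1, -0.083, 0, -0.38, 0], [-1, -0.107, 0, -0.49, 0]]])

```text
time_s: 21.32
tool_pos: [0.6357, -0.1495, 0.158]
orientation: [-0.085, 0.702, -0.702, 0.084]
force: [1.1, -0.2, -4.7]
opening: 0.0375
```

Call:
carry_out(deltas=[[[-1, -0.024, 0, -0.11, 0], [-1, -0.047, 0, -0.21, 0], [-1, -0.07, 0, -0.31, 0], [-1, -0.09, 0, -0.4, 0], [-1, -0.1, 0, -0.45, 0]]])

```text
time_s: 21.95
tool_pos: [0.6307, 0.0276, 0.1581]
orientation: [-0.09, 0.705, -0.697, 0.091]
force: [0.1, -0.5, -5.4]
opening: 0.0376
```

```bash
python3 st.py; python3 - <<'E'
from h import *
print(delta([.632,.038,.106]))
q=get_image("side")
f=lambda im,x,y,w,h,k:cv2.resize(im[y:y+h,x:x+w,::-1],None,fx=k,fy=k,interpolation=cv2.INTER_CUBIC)
cv2.imwrite("pics/m.png",f(q,260,130,180,140,4))
E
```

```text
21.95 [0.6307 0.0276 0.1581] yaw -2.8856 j [-0.1404  0.2579  1.6532  0.0116  1.2325  2.7413] F [ 0.0985 -0.5304 -5.4336] T [0.0852 0.0773 0.0029] open 0.037605940698595026
[-0.00954645  0.13053652 -0.02298013]
```

View pics/m.png

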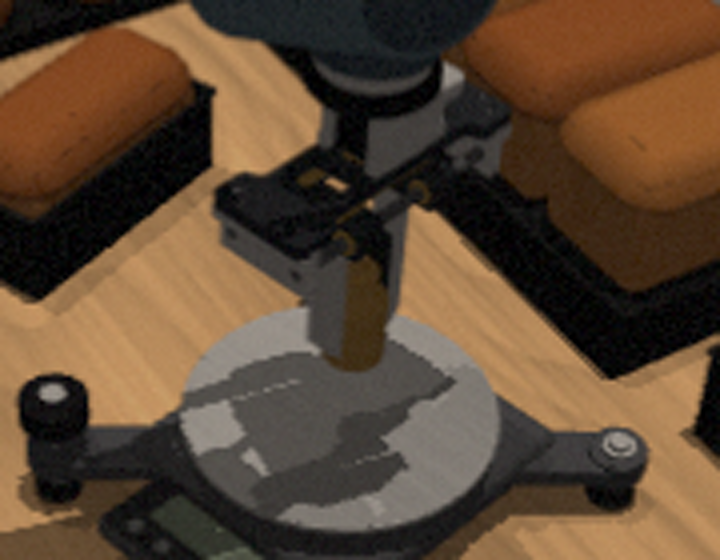

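Joint 6 is at its range edge (2.74), so I turn back at once.

Call:
carry_out(deltas=[[[-1, 0, 0, 0, -0.1], [-1, 0, 0, 0, -0.2], [-1, 0, 0, 0, -0.3], [-1, 0, 0, 0, -0.35], [-1, 0, 0, 0, -0.35]]])

```text
time_s: 22.62
tool_pos: [0.6315, 0.0242, 0.1588]
orientation: [-0.274, 0.654, -0.648, 0.277]
force: [-0.3, 0.0, -4.7]
opening: 0.0377
```

```bash
python3 st.py; python3 - <<'E'
from h import *
print(delta([.632,.038,.106]))
E
```

```text
22.62 [0.6315 0.0242 0.1588] yaw -2.3414 j [-0.1452  0.258   1.6519  0.0107  1.2325  2.1926] F [-0.3376  0.0439 -4.7174] T [ 0.0126  0.1125 -0.0056] open 0.037667936826810175
[-0.0246145   0.13231923 -0.02215302]
```

Call:
carry_out(deltas=[[[-1, -0.015, 0, -0.012, 0], [-1, -0.025, 0.03, -0.022, 0], [-1, -0.025, 0.07, -0.022, 0], [-1, -0.025, 0.11, -0.022, 0], [-1, -0.025, 0.132, -0.022, 0]]])

```text
time_s: 23.25
tool_pos: [0.6313, 0.0394, 0.1043]
orientation: [-0.275, 0.655, -0.647, 0.277]
force: [0.0, 0.7, -4.9]
opening: 0.0377
```

Call:
carry_out(deltas=[[[-1, 0, 0.001, 0, 0], [-1, 0, 0.002, 0, 0], [-1, 0, 0.003, 0, 0], [-1, 0, 0.004, 0, 0], [-1, 0, 0.005, 0, 0]]])

```text
time_s: 23.88
tool_pos: [0.6325, 0.0393, 0.1049]
orientation: [-0.274, 0.654, -0.648, 0.278]
force: [0.0, -0.1, -4.2]
opening: 0.0374
```

```bash
python3 st.py; python3 - <<'E'
from h import *
print(delta([.632,.038,.0997]))
q=get_image("side")
f=lambda im,x,y,w,h,k:cv2.resize(im[y:y+h,x:x+w,::-1],None,fx=k,fy=k,interpolation=cv2.INTER_CUBIC)
cv2.imwrite("pics/n.png",f(q,290,170,110,100,6))
E
```

```text
23.88 [0.6325 0.0393 0.1049] yaw -2.3387 j [-0.1211  0.324   1.6773  0.0116  1.1395  2.2127] F [ 0.0222 -0.1336 -4.2152] T [ 0.066   0.1613 -0.0008] open 0.03740800481972624
[0.00332375 0.01286065 0.00140808]
```

View pics/n.png

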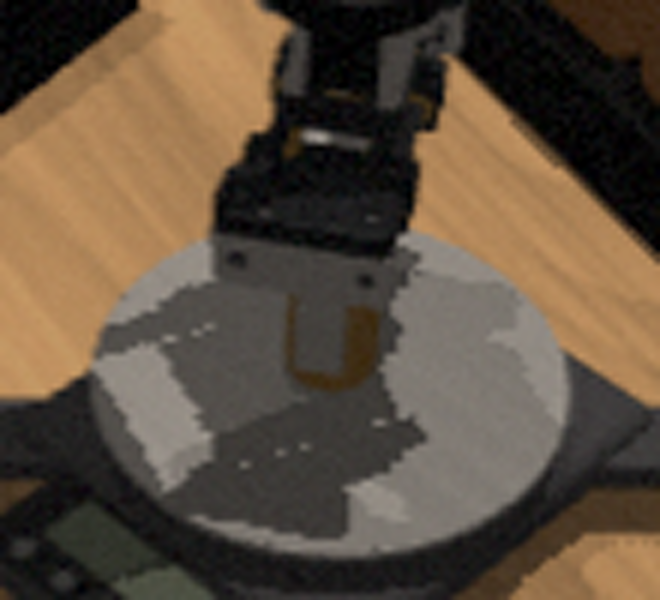

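Call:
carry_out(deltas=[[[-1, 0, 0.0025, 0, 0], [-1, 0, 0.005, 0, 0], [-1, 0, 0.007, 0, 0], [-1, 0, 0.009, 0, 0], [-1, 0, 0.011, 0, 0]]])

```text
time_s: 24.55
tool_pos: [0.6324, 0.0394, 0.1002]
orientation: [-0.274, 0.654, -0.648, 0.278]
force: [-0.4, -0.0, -4.7]
opening: 0.0376
```

```bash
python3 st.py
```

```text
24.55 [0.6324 0.0394 0.1002] yaw -2.3387 j [-0.121   0.3301  1.6793  0.0116  1.132   2.2127] F [-0.3836 -0.0436 -4.6982] T [0.0201 0.1312 0.0594] open 0.037627309285957915
```

Call:
carry_out(deltas=[[[-1, 0, 0.001, 0, 0], [-1, 0, 0.002, 0, 0], [-1, 0, 0.003, 0, 0], [-1, 0, 0.003, 0, 0], [-1, 0, 0.003, 0, 0]]])

```text
time_s: 25.18
tool_pos: [0.6324, 0.0393, 0.0991]
orientation: [-0.274, 0.654, -0.648, 0.278]
force: [0.3, -0.5, -5.2]
opening: 0.0376
```

```bash
python3 st.py
```

```text
25.18 [0.6324 0.0393 0.0991] yaw -2.3388 j [-0.1211  0.3315  1.6797  0.0116  1.13    2.2128] F [ 0.2889 -0.4739 -5.2347] T [0.0845 0.156  0.0577] open 0.03763102130473778
```

Call:
carry_out(deltas=[[[-1, 0, 0.001, 0, 0], [-1, 0, 0.002, 0, 0], [-1, 0, 0.003, 0, 0], [-1, 0, 0.004, 0, 0], [-1, 0, 0.004, 0, 0]]])

```text
time_s: 25.8
tool_pos: [0.6326, 0.0394, 0.0988]
orientation: [-0.274, 0.654, -0.648, 0.278]
force: [-4.6, -0.5, 6.1]
opening: 0.0376
```

```bash
python3 st.py
```

```text
25.8 [0.6326 0.0394 0.0988] yaw -2.3385 j [-0.1209  0.3322  1.6793  0.0114  1.1297  2.2128] F [-4.5657 -0.4853  6.1369] T [-0.0393  1.2165 -0.0587] open 0.03755155079176054
```

The weight is seated with about 11 N on the pan. I ease off a little, open, then lift.

Call:
carry_out(deltas=[[[-1, 0, -0.0015, 0, 0], [-1, 0, -0.002, 0, 0], [0.0, 0, -0.002, 0, 0], [0.3, 0, -0.002, 0, 0], [0.3, 0, -0.002, 0, 0]]], squeeze=15)

```text
time_s: 26.42
tool_pos: [0.6326, 0.0393, 0.0981]
orientation: [-0.274, 0.654, -0.648, 0.278]
force: [-1.1, 0.2, -0.2]
opening: 0.0603
```

```bash
python3 st.py
```

```text
26.43 [0.6326 0.0393 0.0981] yaw -2.3388 j [-0.1211  0.3329  1.68    0.0117  1.1279  2.2127] F [-1.119   0.203  -0.1966] T [0.0551 0.1217 0.0707] open 0.060254264847505755
```

Call:
carry_out(deltas=[[[0.3, 0, -0.05, 0, 0], [0.3, 0, -0.13, 0, 0], [0.3, 0, -0.22, 0, 0], [0.3, 0, -0.32, 0, 0], [0.3, 0, -0.35, 0, 0]]])

```text
time_s: 27.05
tool_pos: [0.6339, 0.0377, 0.243]
orientation: [-0.272, 0.653, -0.649, 0.281]
force: [1.0, 0.2, 0.4]
opening: 0.0611
```

```bash
python3 st.py
```

```text
27.05 [0.6339 0.0377 0.243 ] yaw -2.3386 j [-0.1233  0.1843  1.5798  0.0107  1.3699  2.2132] F [0.9942 0.2295 0.4358] T [ 0.0745  0.1428 -0.0168] open 0.06108816340175876
```

Call:
carry_out(deltas=[[[0.3, 0.1, 0, 0.07, 0], [0.3, 0.22, 0, 0.155, 0], [0.3, 0.33, 0, 0.23, 0], [0.3, 0.45, 0, 0.315, 0], [0.3, 0.56, 0, 0.39, 0]]])

```text
time_s: 27.68
tool_pos: [0.5879, -0.2333, 0.2346]
orientation: [-0.274, 0.654, -0.647, 0.278]
force: [-0.0, 0.6, 0.0]
opening: 0.0607
```

```bash
python3 st.py; python3 - <<'E'
from h import *
t=get_image("top");q=get_image("side")
cv2.imwrite("pics/side2.png",q[:,:,::-1]);cv2.imwrite("pics/top2.png",t[:,:,::-1])
f=lambda im,x,y,w,h,k:cv2.resize(im[y:y+h,x:x+w,::-1],None,fx=k,fy=k,interpolation=cv2.INTER_CUBIC)
cv2.imwrite("pics/o.png",f(q,255,170,180,145,4));cv2.imwrite("pics/o2.png",f(t,240,155,130,120,5))
E
```

```text
27.68 [ 0.5879 -0.2333  0.2346] yaw -2.3391 j [-0.5609  0.1925  1.5858  0.0099  1.3686  1.7761] F [-0.0435  0.5699  0.0404] T [0.0505 0.08   0.0214] open 0.06066709836415117
```

View pics/o.png

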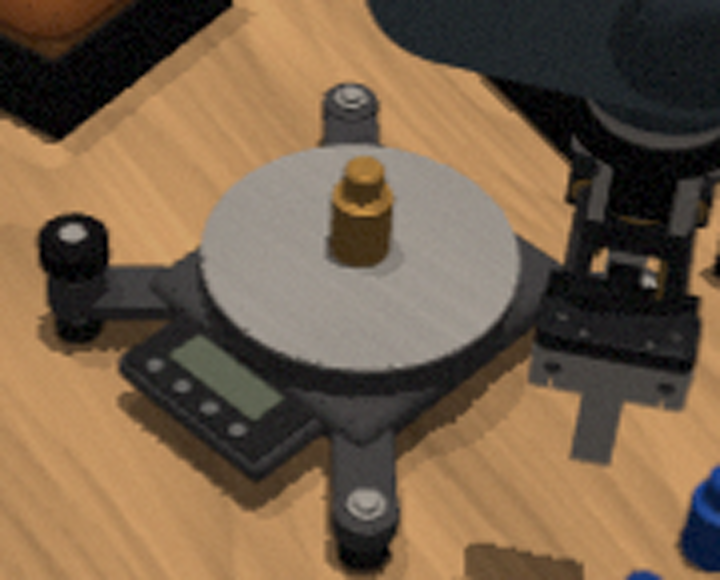

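View pics/o2.png

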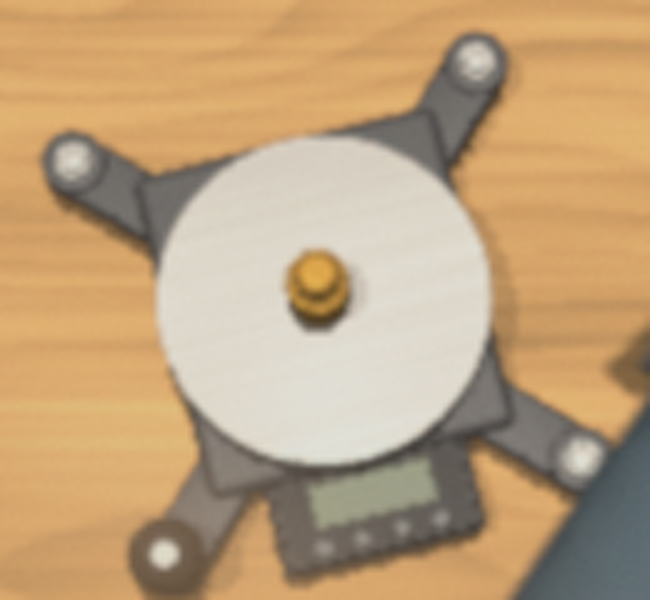

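View pics/side2.png

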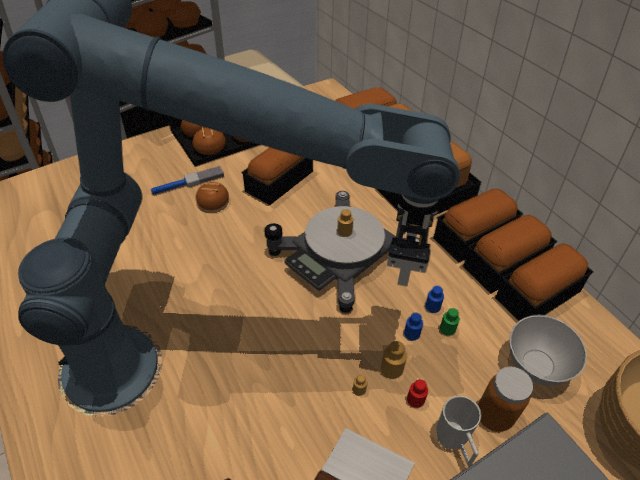

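The weight stands upright within a few mm of the pan's middle: head at top crop (318,272), pan middle at (324,302), and the difference is mostly height parallax. One clean comparison of the scale with the first picture.

```bash
python3 - <<'E'
from h import *
for n,pts in(("side",dict(knob=(273,228,8,5),FR=(346,296,7,6),BR=(414,241,7,6),BL=(342,195,7,6),armS=(288,243,6,5),ind=(312,266,14,12))),("top",dict(knob=(273,266,8,8),BR=(335,167,7,7),BL=(254,187,7,7)))):
  a=cv2.imread(f"pics/{n}0.png",0);b=cv2.imread(f"pics/{n}2.png",0)
  for nm,(cx,cy,w,h) in pts.items():
    k=8;z=lambda i:cv2.resize(i,None,fx=k,fy=k,interpolation=cv2.INTER_CUBIC)
    r=cv2.matchTemplate(z(b[cy-h-4:cy+h+4,cx-w-4:cx+w+4]),z(a[cy-h:cy+h,cx-w:cx+w]),cv2.TM_CCOEFF_NORMED);_,v,_,l=cv2.minMaxLoc(r);print(n,nm,l[0]/k-4,l[1]/k-4,round(v,3))
c=lambda x,y:((x+.5)/5-.5+240,(y+.5)/5-.5+155)
print(at("top",*c(318,272),.143),at("top",*c(324,302),.075))
E
```

```text
side knob 0.25 0.875 0.977
side FR -0.25 -0.25 0.986
side BR 1.875 0.375 0.585
side BL 0.125 -0.125 0.976
side armS 0.0 -0.125 0.897
side ind 0.0 -0.375 0.987
top knob -0.125 0.0 0.996
top BR 0.0 0.125 0.992
top BL -0.125 -0.125 0.988
[0.63423415 0.03928229 0.143     ] [0.63069953 0.03791629 0.075     ]
```

```bash
python3 - <<'E'
from plant import ticket
print(ticket.sign_off())
E
```

```text
the job is handed in; nothing more can be done
None
```

I turned the knob to about 5.15 rad, let go of it, stood the 500 g brass weight in the middle of the pan, and handed the job in at about 28 s.

**Knob:** I first screwed it back to its stop (the torque rose to about 0.5 N m on two separate tries). I then turned it about 5.15 rad clockwise, the middle of the 4.3–6.0 range.

**Scale:** Pressing the front-right corner met firm support, going from 5.6 to 17 N over 0.5 mm. Matching the first and last pictures shows the scale moved by less than about 1 mm. The front rose about 1 mm, as expected once the short foot takes load. The back-right match in the last side picture was poor because the gripper is close to that corner there. I went by the top view for that corner, and it had not moved.

**Weight:** It touched down with about 11 N and stands upright about 4 mm from the pan's centre. The arm is clear of everything. In the last side view the other things look to be where they were.

**Less certain:**
- The knob's drop in the pictures was 3 to 4.3 mm against about 4 mm expected, close to the camera's resolution.
- I did not press-test the knob corner itself.
- Joint 6 touched its 2.74 rad limit once while carrying the weight (read as 2.7413), and I turned it back at once. If that counts as passing the range, the run could fail on it.

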